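# Wedge a note pad tight in a padding press

### The arm

A 7-joint arm with a two-finger parallel gripper is mounted at the origin on the work surface; the furniture and walls round the work are solid. World frame = base frame: x ahead of the robot, y to its left, z up, the work surface at z = 0. Lengths are in mm, angles in degrees, forces in N, time in s.
With the tool pointing down it reaches from about 350 to 900 mm from the base axis. Payload 7.2 kg.
Tool frame: the origin (TCP) lies midway between the tips of the shut fingers; the grasp point (between the pads) lies 19 mm behind it; z points along the fingers, x is the direction in which the jaws open and shut, and the axes are right-handed (so a half turn about z gives the same grasp; the last joint's range is limited). The gripper opens to 85 mm and grips with 20 to 120 N. Pads are 22 mm wide; open, the fingers measure 114 mm over their backs; the gripper's body (76 mm by 85 mm) begins 54 mm behind the grasp point. The pads swing forward as they close: fully open they stand 13 mm farther back than shut.
Start: joints at [62.441, 23.554, -0.728, 91.456, 0.321, 64.991, -4.71], TCP at [250.724, -572.509, 231.297] pointing down, gripper open.
Joint ranges: [-169.25, 169.25], [-16.82, 113.86], [-84.01, 82.57], [7.8, 145.47], [-59.2, 239.2], [7.22, 106.19], [-163.78, 163.78]. Speed limits (degrees/s): [136.94, 136.94, 172.46, 172.46, 180, 180, 180].

### API

Orientations are given as a 3x3 rotation matrix whose columns are the frame's x, y, z axes.
In Python, from rig import readout, viewer, job gives the robot as it stands.
- The arm moves only by the tool carry_out, never from a script. Its argument "rows" is a list that holds one entry, the list of rows, each a list of 7 numbers: the shift along the tool's x, y, z in mm, then the turn, a rotation vector about the tool's x, y, z in rad, then the closure in counts, from 0 (fully open) to 255 (shut). A call has 1 to 20 rows; each row shifts and turns the pose as measured when the row begins, along the tool's axes as they then stand; what a row does not reach is not made up. A row lasts 1/8 s, in which the tool goes at most 62.5 mm and 10.7 degrees, less where a joint would pass 70% of its speed; a pose out of reach is approached as far as the arm can. A call with a gripper value outside its range is refused whole. The fingers move at their own pace and stop on an object; the grip force is fixed at half the most. Time passes only in rows, so rows that do not move let the fingers close. It gives the time, the measured TCP pose, the force and the opening at its end, in the units of the state.
- readout.get_obs(): the state, without advancing time (a new reading comes with each control period).
- viewer.grab_frame(name): name is "scene" or "side" or "wrist"; returns a dict with "pixels" (400x640x3 uint8, blue, green, red), "depth" (400x640 float32, mm along the optical axis (not along the pixel's ray), 0 where there is no reading), "fov_y" (degrees; the focal length in pixels is half the picture's height over the tangent of half this angle, whatever the lens; pixels are square), "cx", "cy" (the principal point, pixels), "world_from_camera" (4x4, takes a point from camera to world coordinates); the wrist camera has in their place "tool_from_camera" (4x4, takes a point from camera to tool coordinates, whose origin is the TCP and whose axes are the tool frame's). Camera axes: x right, y down, z forward; pixel columns grow to the right and rows downward; lengths in mm; the calibration is good to about 2 mm. The wrist camera is an equidistant fisheye: a pixel r from the principal point sees the ray r / f radians off the axis. A picture is of the moment at which its call begins: read the wrist's pose just before it.
- job.sign_off(): hands the job in, once; it reports no verdict.
The state is a dict: "t": time; "qpos": joint angles; "joint_vel": joint speeds; "tau": joint torques, N m; "eef_pos": TCP position; "orientation": TCP orientation; "contact_force": force on the tool from outside, world axes, zero at the start; "torque": the same for the moment, N m; "width": finger opening in mm.
Only numpy, scipy, OpenCV 4.12 (cv2) and the standard library are available. Lean on these libraries where they do the work, as an engineer would, in place of code of your own. Each camera call takes 0.05 s, during which the arm holds its last target.

### The job

Lay the loose wooden wedge in the press, thin end first, into the tapering slot between the light board and the dark cheek, and tap or push it along the slot until it is locked tight and stays tight when you let go, so that the board clamps the yellow note pad. Go by feel and do not overdrive it: a firm push of about 12 N on the thick end is right, and anything over about 16 N crushes the pad. Leave the glue stick, rubber stamp and ink pad where they are.

Things in the scene. Friction and masses are not known exactly. Their poses are not given: they have to be found in the camera images.
- press: Press fixed to the desk. Mid-brown base plate 175 x 118 x 10 mm carrying, from its -y to its +y side: dark cheek, open-topped slot, light board, yellow note pad on edge (76 mm high), fence. Origin on the desk's surface (plate top at z = 0.010). x points along the slot, from wide mouth to narrow end; z up. Plate: x -0.125 to +0.050, y -0.063 to +0.055; before x = -0.046 it is a bare apron.
- board: Light wooden clamping board, 90 long, 12 thick, 40 mm high, between x = -0.045 (mouth) and +0.045 of the press. Its slot face is straight, along the press's x, at the press's y = 0. Origin: middle of that face's lower edge; axes as the press. It yields to +y against the pad's paper by about 0.03 mm per N.
- slot_mouth (a point): Middle of the slot's mouth, 15 mm above the plate, 7.5 mm from the board's face; axes as the press. Across the slot stands the dark cheek (36 mm high), its face slanting by 0.12 so that the slot narrows. The cheek is set anew each time: the mouth is 12.4 to 17 mm wide (far end 10.8 mm less), so the wedge gets tight with its tip anywhere from 45 to 95 mm past the mouth.
- wedge: Loose light wooden wedge on its side, 40 to 85 g: 125 mm long (own x, towards the thin tip), 30 mm high, 7 mm thick (y) at the tip, 14.5 mid-way, 22 at the head. Origin: centre of its underside. Its +y face (y = +0.00725) is straight along x and goes against the board; the -y face slants by 0.12 like the cheek. Wood friction 0.5 to 0.7: once tight it stays.
- wedge_mid (a point): Centre of the wedge, half-way up (15 mm above its underside), where it can be gripped across its thickness from above; axes as the wedge.
- wedge_tip (a point): Middle of the wedge's thin end face, 15 mm above its underside.
- wedge_head (a point): Middle of the wedge's thick end face (22 x 30 mm), where it is tapped, 15 mm above its underside. Before it is tight the wedge slides with under 1 N; then a push F along it presses the board with about 0.6 to 0.9 F, rising by roughly 3 N per mm of travel.
- glue_stick: White and red glue stick standing upright, 27 mm across, 90 mm high, loose. Origin: centre of its underside.
- rubber_stamp: Wooden rubber stamp, 26 x 60 x 74 mm, upright and loose. Origin: centre of its underside.
- ink_pad: Red and white ink pad tin, 72 x 112 x 20 mm, loose. Origin: centre of its underside.
Mind the look-alikes: they are no part of the job. Of the things shaped like the wedge, the wooden one is meant. Of the things that look like the press, the smaller one is meant.

How it is judged (in metres and radians):
On the way:
1. the wedge's thin end is in the slot, at least 10 mm past the mouth (x of wedge_tip in the frame of press above -0.035 m and y of wedge_tip in the frame of press between -0.018 and 0.002 m and z of wedge_tip in the frame of press below 0.04 m), for 0.1 s.
At the end, for the whole second after the job is handed in: The wedge lies flat on the press's plate (tilt under 0.12 rad, its mid height less than 34 mm above the desk at both ends) with its tip at least 30 mm past the mouth of the slot, at rest and released, and still presses on the board with more than 5 N (x of wedge_tip in the frame of press above -0.015 m and y of wedge_tip in the frame of press between -0.018 and 0.004 m and z of each of wedge_tip, wedge_head in the frame of press below 0.034 m and angle between wedge's own z axis and vertical below 0.12 rad and contact force between wedge and board above 5 N and linear speed of wedge below 0.01 m/s); the robot touches nothing.
It fails at once if the wedge is overdriven: it presses on the board with more than 16 N (contact force between wedge and board above 16 N).
It fails at once if the glue stick is moved more than 20 mm (distance of glue_stick from where it was at the start of the episode above 0.02 m).
It fails at once if the rubber stamp is moved more than 20 mm (distance of rubber_stamp from where it was at the start of the episode above 0.02 m).
It fails at once if the ink pad is moved more than 20 mm (distance of ink_pad from where it was at the start of the episode above 0.02 m).
It also fails if it takes over 64 s, if anything falls off the work surface, if the arm or the gripper's body presses on something with over 40 N, if the wrist force passes 120 N, or if a joint passes its speed limit or range.

## Working session

There is one attempt and no reset: what is moved stays moved. The work goes in short steps, Python scripts to look and compute and a tool call to move; the robot and the scene stay as the last step left them, time stands still between calls to the robot, and variables do not carry over. Pictures are saved under pics/ and viewed, and the job is handed in when it is done.

Besides the shell and the picture viewer there is one more tool, called as name(argument=value, ...), one argument or row to a line, values as JSON. carry_out: Moves the arm, as the interface text tells. Its arguments: {"type":"object","properties":{"rows":{"type":"array","items":{"type":"array","items":{"type":"array","items":{"type":"number"}}}}},"required":["rows"]}

```bash
mkdir -p pics; ls; python3 - <<'E'
from rig import readout, viewer
import cv2,numpy as np,pickle
s=readout.get_obs(); print(s)
for n in ("scene","side","wrist"):
    f=viewer.grab_frame(n); pickle.dump(f,open(f"f_{n}.pkl","wb"))
    cv2.imwrite(f"pics/{n}0.png",f["pixels"]); print(n,f["fov_y"],f["cx"],f["cy"])
    print(f.get("world_from_camera",f.get("tool_from_camera")))
E
```

```text
pics
{'t': 0.0, 'qpos': array([62.44036578, 23.60241379, -0.72828272, 91.50466235,  0.32212531,
       64.98936296, -4.71041452]), 'joint_vel': array([ 0.04768973,  0.00443954, -0.02341368,  0.05221419,  0.06305007,
        0.05311069,  0.04836444]), 'tau': array([-7.35332524e-04, -6.00646448e+01,  6.81783780e-01, -2.99417621e+01,
        1.38244187e-02,  1.07845408e-02,  3.59217790e-05]), 'eef_pos': array([ 250.49361949, -572.06338229,  230.42263052]), 'orientation': array([[ 4.01199974e-01, -9.15990156e-01, -7.84279794e-04],
       [-9.15989020e-01, -4.01200717e-01,  1.44881799e-03],
       [-1.64175663e-03,  1.37125939e-04, -9.99998643e-01]]), 'contact_force': array([-1.36685408,  0.40294179, -0.31966955]), 'torque': array([-0.02841811, -0.04933664, -0.05118694]), 'width': 85.3400568708101}
scene 56.81655022771917 316.5167831464428 196.24065649240154
[[-9.02670133e-01 -2.45161150e-01  3.53670244e-01  2.17180901e+02]
 [-4.30247559e-01  5.30541587e-01 -7.30351054e-01  7.30303400e+02]
 [-8.58306801e-03 -8.11431842e-01 -5.84384031e-01  6.31121923e+02]
 [ 0.00000000e+00  0.00000000e+00  0.00000000e+00  1.00000000e+00]]
side 43.375382225585874 326.62201235402495 194.92102106618972
[[-9.80474714e-01 -7.02735163e-02  1.83659924e-01  2.99204738e+02]
 [-1.96472325e-01  3.89230264e-01 -8.99943569e-01  1.41348465e+03]
 [-8.24380142e-03 -9.18456006e-01 -3.95437233e-01  6.99372162e+02]
 [ 0.00000000e+00  0.00000000e+00  0.00000000e+00  1.00000000e+00]]
wrist 65.70646984690485 317.3886661190575 195.79273838301216
[[ 9.99999982e-01  8.00641296e-05 -1.70937823e-04 -1.01999886e+00]
 [-3.16196114e-05  9.63843420e-01  2.66469251e-01 -6.72467371e+01]
 [ 1.86091924e-04 -2.66469241e-01  9.63843405e-01 -1.43576382e+02]
 [ 0.00000000e+00  0.00000000e+00  0.00000000e+00  1.00000000e+00]]
```

View pics/scene0.png

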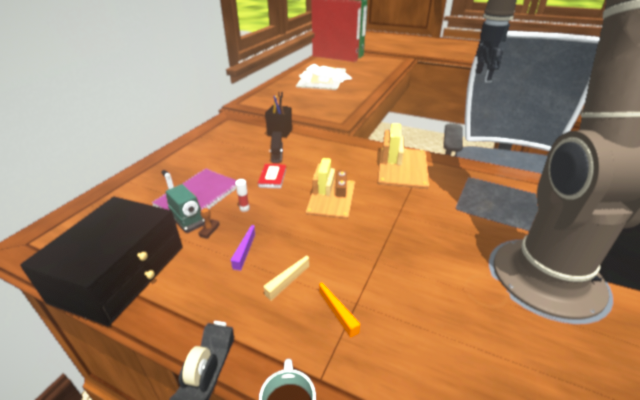

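View pics/side0.png

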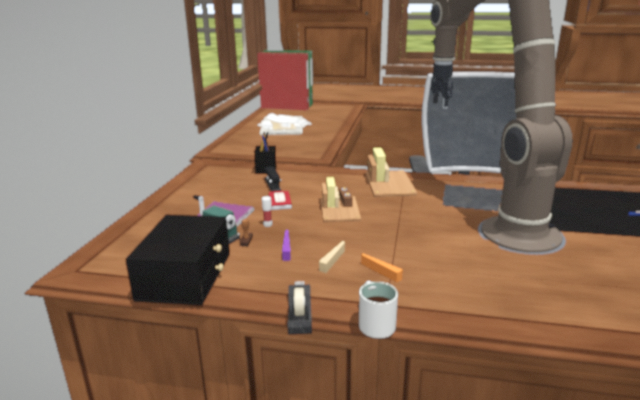

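View pics/wrist0.png

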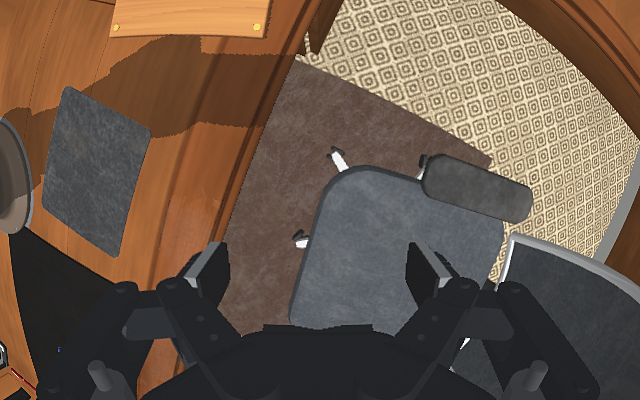

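Candidates for the wedge in the scene view: purple (243,247), pale wooden (288,277) and orange (338,307). The pale wooden one fits. Candidates for the press: (331,195) and (403,165). I'll measure both to find the smaller.

```bash
cat > h.py <<'E'
import numpy as np,cv2,pickle
def foc(f): return f["pixels"].shape[0]/2/np.tan(np.radians(f["fov_y"]/2))
def cloud(f):
    d=f["depth"].astype(float);F=foc(f);v,u=np.mgrid[:d.shape[0],:d.shape[1]]
    P=np.stack([(u-f["cx"])/F*d,(v-f["cy"])/F*d,d],-1)
    T=f["world_from_camera"];return P@T[:3,:3].T+T[:3,3]
def fishcloud(f,T):
    d=f["depth"].astype(float);F=foc(f);v,u=np.mgrid[:d.shape[0],:d.shape[1]]
    x=u-f["cx"];y=v-f["cy"];r=np.hypot(x,y)+1e-9;th=r/F;t=np.tan(th)
    P=np.stack([x/r*t*d,y/r*t*d,d],-1)
    A=T@f["tool_from_camera"];return P@A[:3,:3].T+A[:3,3]
def pose(s):
    T=np.eye(4);T[:3,:3]=s["orientation"];T[:3,3]=s["eef_pos"];return T
E
python3 - <<'E'
import pickle,cv2,numpy as np
from h import *
f=pickle.load(open("f_scene.pkl","rb"));im=f["pixels"]
C=cloud(f)
a=cv2.resize(im[130:340,220:450],None,fx=3.4,fy=2.85*1.0,interpolation=cv2.INTER_CUBIC);cv2.imwrite("pics/c1.png",a)
for (u,v) in [(316,186),(355,190),(350,216),(307,209),(379,182),(427,186),(430,152),(266,292),(308,262),(243,200),(272,175)]:
    print((u,v),C[v,u].round())
E
```

```text
(316, 186) [598. -54.  39.]
(355, 190) [ 509. -137.   -1.]
(350, 216) [478. -16.  -2.]
(307, 209) [591.  18.   9.]
(379, 182) [ 454. -196.    7.]
(427, 186) [ 317. -231.   10.]
(430, 152) [ 354. -464.   -1.]
(266, 292) [538. 316.  16.]
(308, 262) [496. 202.  16.]
(243, 200) [751.  87.  36.]
(272, 175) [762. -81.  17.]
```

View pics/c1.png

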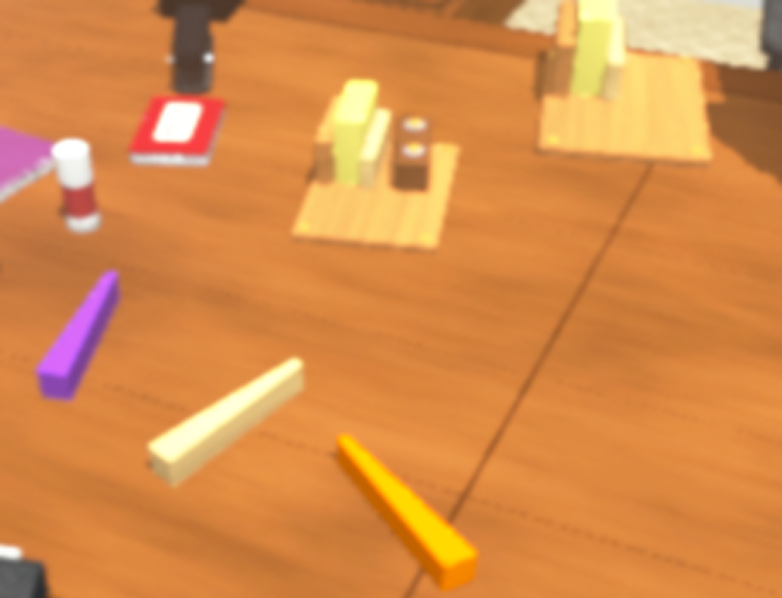

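The nearer press at (331,195), with cheek and slot, is 118 mm wide at the plate (corner to corner), so it is the smaller one and is meant. I'm going over the work for a wrist view.

carry_out(
  rows=[
    [[0,0,-50,0,0,0,0],[0,0,-50,0,0,0,0],[-40,-40,0,0,0,0,0],[-40,-40,0,0,0,0,0],[-40,-40,0,0,0,0,0],[-40,-40,0,0,0,0,0],[-40,-40,0,0,0,0,0],[-40,-40,0,0,0,0,0],[-40,-40,0,0,0,0,0],[-40,-40,0,0,0,0,0],[-40,-40,0,0,0,0,0],[-40,-40,0,0,0,0,0],[-40,-40,0,0,0,0,0],[-40,-40,0,0,0,0,0]],
  ],
)

```text
t: 1.9
eef_pos: [503.2, 75.2, 332.6]
orientation: [[0.392, -0.92, -0.001], [-0.92, -0.392, 0.001], [-0.001, 0.0, -1.0]]
contact_force: [0.9, -0.0, -0.1]
width: 85.5
```

carry_out(
  rows=[
    [[0,0,0,0,0,-0.17,0],[0,0,0,0,0,-0.17,0],[0,0,0,0,0,-0.17,0],[0,0,0,0,0,-0.17,0],[0,0,0,0,0,-0.13,0],[20,-50,0,0,0,0,0],[10,-35,0,0,0,0,0],[0,0,0,0,0,0,0],[0,0,0,0,0,0,0]],
  ],
)

```text
t: 3.02
eef_pos: [559.2, 152.0, 329.6]
orientation: [[0.948, -0.319, -0.006], [-0.319, -0.948, 0.002], [-0.007, 0.001, -1.0]]
contact_force: [0.4, -0.7, -1.0]
width: 85.5
```

```bash
python3 - <<'E'
from rig import readout, viewer
import cv2,numpy as np,pickle
s=readout.get_obs(); print(s["eef_pos"],s["orientation"],s["contact_force"],s["qpos"])
f=viewer.grab_frame("wrist"); pickle.dump((s,f),open("w1.pkl","wb"))
cv2.imwrite("pics/w1.png",f["pixels"])
E
```

```text
[559.19814679 152.04622788 329.58129991] [[ 9.47579931e-01 -3.19454580e-01 -6.40668804e-03]
 [-3.19451634e-01 -9.47601386e-01  1.50558956e-03]
 [-6.55195394e-03  6.19960515e-04 -9.99978344e-01]] [ 0.44780433 -0.74362452 -1.040653  ] [  9.91542284  20.04580591 -39.86852683  87.59679347  12.75763245
  77.3572607  -49.73240079]
```

View pics/w1.png

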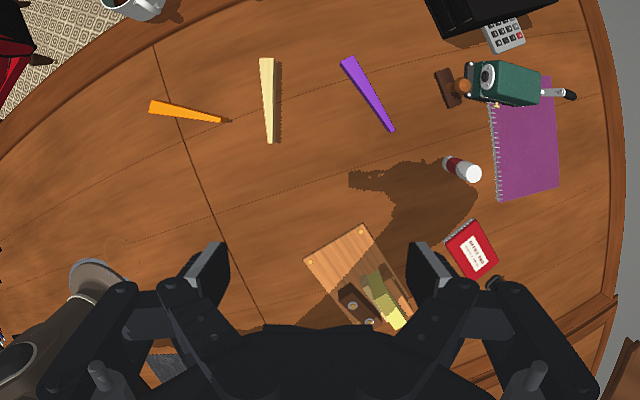

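Seen from the wrist: the pale wedge has its head at (267,60) and tip at (270,143), straight side on the right. The press mouth faces up, at about (375,285). Now the measuring.

```bash
python3 - <<'E'
from h import *
s,f=pickle.load(open("w1.pkl","rb"));C=fishcloud(f,pose(s));im=f["pixels"]
print("desk z",np.median(C[180:200,300:340,2]))
Z=C[...,2]
sub=np.s_[50:155,245:295]
m=np.zeros(Z.shape,bool);m[sub]=(Z[sub]>24)&(Z[sub]<40)
P=C[m];print(len(P),np.median(P[:,2]))
r=cv2.minAreaRect(P[:,:2].astype(np.float32));print(r);print(cv2.boxPoints(r))
hull=cv2.convexHull(P[:,:2].astype(np.float32))[:,0]
q=cv2.approxPolyDP(hull[:,None],5,True)[:,0];print("poly",q)
# press
sub=np.s_[215:330,295:420]
print("plate z",np.median(Z[250:262,340:360]))
for lo,hi in((5,16),(30,42),(42,54),(70,95)):
    m=np.zeros(Z.shape,bool);m[sub]=(Z[sub]>lo)&(Z[sub]<hi);P=C[m]
    if len(P)<10: continue
    q=cv2.approxPolyDP(cv2.convexHull(P[:,:2].astype(np.float32)),4,True)[:,0];print(lo,hi,len(P),np.median(P[:,2]),q.round(1).tolist())
a=cv2.resize(im[215:335,290:430],None,fx=5,fy=5,interpolation=cv2.INTER_CUBIC);cv2.imwrite("pics/w1c.png",a)
a=cv2.resize(im[45:165,200:340],None,fx=5,fy=5,interpolation=cv2.INTER_CUBIC);cv2.imwrite("pics/w1d.png",a)
E
```

```text
desk z 1.0117463674315559
897 30.99742075153864
((515.2420654296875, 259.7212219238281), (124.21749877929688, 21.165884017944336), 70.85555267333984)
[[484.8758  204.51808]
 [504.87112 197.57674]
 [545.60834 314.92438]
 [525.61304 321.86572]]
poly [[525.2549  320.39795]
 [495.59274 200.86444]
 [502.50317 198.39871]
 [544.3852  312.5156 ]]
plate z 11.22933809431322
5 16 3651 11.114511290067867 [[635.7999877929688, -136.1999969482422], [590.4000244140625, 30.0], [477.1000061035156, -0.5], [520.9000244140625, -160.39999389648438], [531.4000244140625, -165.1999969482422]]
30 42 293 36.281217825306555 [[627.5, -122.30000305175781], [607.2000122070312, -47.900001525878906], [515.2999877929688, -76.5999984741211], [575.4000244140625, -147.1999969482422]]
42 54 1000 47.39103138951103 [[630.5999755859375, -131.60000610351562], [607.7999877929688, -48.900001525878906], [517.0, -75.4000015258789], [538.5, -137.8000030517578], [559.5999755859375, -156.1999969482422]]
70 95 693 86.80083246845481 [[613.7000122070312, -130.1999969482422], [595.0, -58.599998474121094], [574.5999755859375, -62.900001525878906], [590.5, -135.0]]
```

View pics/w1c.png

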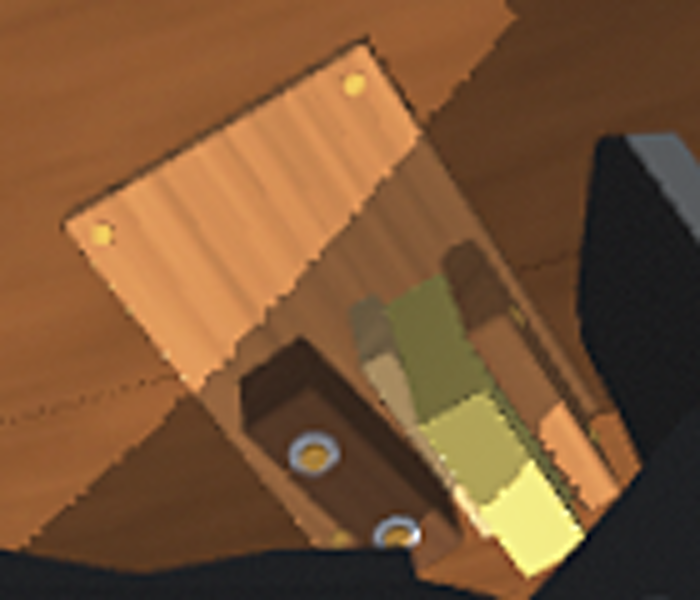

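View pics/w1d.png

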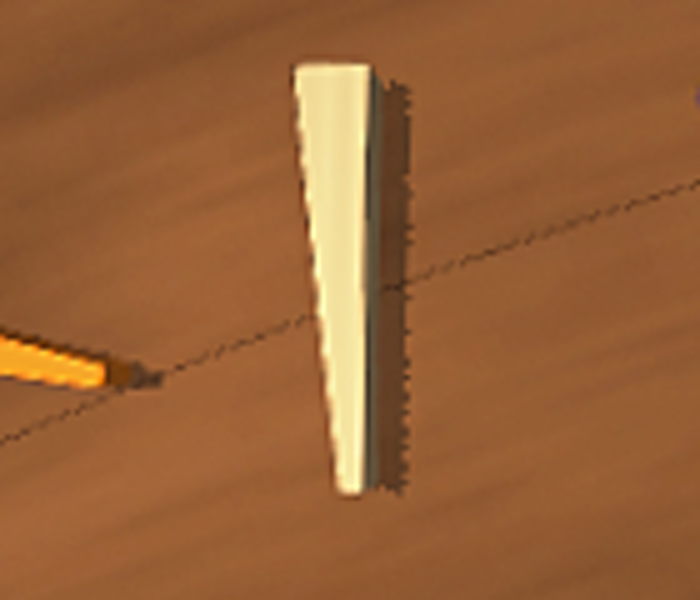

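carry_out(
  rows=[
    [[0,0,0,0,0.006,-0.035,0],[-24,-33,45,0,0,0,0],[-24,-33,45,0,0,0,0],[-24,-33,45,0,0,0,0],[0,0,50,0,0,0,0],[0,0,50,0,0,0,0],[0,0,10,0,0,0,0],[0,0,0,0,0,0,0],[0,0,0,0,0,0,0]],
  ],
)

```text
t: 4.2
eef_pos: [522.5, 263.9, 85.3]
orientation: [[0.958, -0.285, 0.014], [-0.285, -0.958, -0.0], [0.013, -0.004, -1.0]]
contact_force: [-0.7, -0.5, -0.2]
width: 85.4
```

```bash
python3 - <<'E'
from rig import readout, viewer
import pickle
from h import *
s=readout.get_obs(); print(s["eef_pos"],s["orientation"].round(4),s["contact_force"])
f=viewer.grab_frame("wrist"); pickle.dump((s,f),open("w2.pkl","wb"))
cv2.imwrite("pics/w2.png",f["pixels"])
C=fishcloud(f,pose(s));Z=C[...,2];m=(Z>26)&(Z<36)&(abs(C[...,0]-515)<40)&(abs(C[...,1]-258)<75)
n,l,st,_=cv2.connectedComponentsWithStats(m.astype(np.uint8));k=1+st[1:,4].argmax()
P=C[l==k];print(len(P),np.median(P[:,2]));q=cv2.approxPolyDP(cv2.convexHull(P[:,:2].astype(np.float32)),4,True)[:,0];print(q)
E
```

```text
[522.47924302 263.85600669  85.30609988] [[ 9.583e-01 -2.854e-01  1.390e-02]
 [-2.855e-01 -9.584e-01 -4.000e-04]
 [ 1.350e-02 -3.600e-03 -9.999e-01]] [-0.73492534 -0.4573286  -0.15307599]
3716 30.995896170167526
[[525.34186 321.6612 ]
 [497.17938 198.7195 ]
 [505.07736 203.80537]
 [544.5046  313.9429 ]]
```

View pics/w2.png

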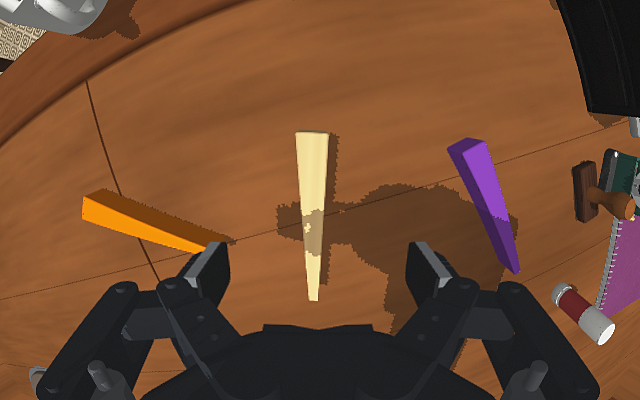

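carry_out(
  rows=[
    [[-4,-3,0,0,-0.014,0,110],[0,0,35,0,0,0,110],[0,0,25,0,0,0,110],[0,0,0,0,0,0,110]],
  ],
)

```text
t: 4.75
eef_pos: [523.2, 270.3, 29.6]
orientation: [[0.958, -0.287, 0.008], [-0.287, -0.958, 0.008], [0.005, -0.01, -1.0]]
contact_force: [0.3, -0.4, -0.0]
width: 48.6
```

carry_out(
  rows=[
    [[-3,3,15,0.008,-0.006,0,110],[0,0,8,0,0,0,110],[0,0,0,0,0,0,110],[0,0,0,0,0,0,110]],
  ],
)

```text
t: 5.25
eef_pos: [520.9, 269.5, 8.0]
orientation: [[0.958, -0.287, 0.007], [-0.287, -0.958, 0.02], [0.001, -0.021, -1.0]]
contact_force: [0.1, 0.6, -1.1]
width: 48.6
```

carry_out(
  rows=[
    [[-1,1,4,-0.02,-0.007,0,110],[0,0,0,0,0,0,110],[0,0,0,0,0,0,110]],
  ],
)

```text
t: 5.62
eef_pos: [520.1, 269.3, 4.5]
orientation: [[0.958, -0.287, -0.005], [-0.287, -0.958, 0.002], [-0.006, -0.001, -1.0]]
contact_force: [1.2, 0.1, 0.4]
width: 48.9
```

carry_out(
  rows=[
    [[0,0,0,0,0,0,255],[0,0,0,0,0,0,255],[0,0,0,0,0,0,255],[0,0,0,0,0,0,255],[0,0,0,0,0,0,255],[0,0,0,0,0,0,255]],
  ],
)

```text
t: 6.38
eef_pos: [520.2, 269.3, 4.8]
orientation: [[0.958, -0.287, -0.005], [-0.287, -0.958, 0.002], [-0.005, -0.001, -1.0]]
contact_force: [-0.9, -0.8, -0.1]
width: 15.4
```

carry_out(
  rows=[
    [[0,0,-40,0,0,0,255],[0,0,-50,0,0,0,255],[0,0,-20,0,0,0,255],[15,46,0,0,0,0,255],[15,46,0,0,0,0,255],[15,46,0,0,0,0,255],[15,46,0,0,0,0,255],[0,0,0,0,0,-0.17,255],[0,0,0,0,0,-0.17,255],[0,0,0,0,0,-0.17,255],[0,0,0,0,0,-0.1,255],[0,0,0,0,0,0,255],[0,0,0,0,0,0,255]],
  ],
)

```text
t: 8.0
eef_pos: [524.7, 68.2, 117.0]
orientation: [[0.945, 0.328, -0.006], [0.328, -0.945, 0.001], [-0.005, -0.003, -1.0]]
contact_force: [-0.7, -0.4, 0.3]
width: 15.6
```

```bash
python3 - <<'E'
from rig import readout, viewer
import pickle
from h import *
s=readout.get_obs(); print(s["eef_pos"],s["orientation"].round(4),s["contact_force"],s["qpos"],s["width"])
f=viewer.grab_frame("wrist"); pickle.dump((s,f),open("w3.pkl","wb"))
cv2.imwrite("pics/w3.png",f["pixels"])
C=fishcloud(f,pose(s));Z=C[...,2];np.save("C3.npy",C)
print("z at wedge?",Z[150:300:15,310:325:7].round())
E
```

```text
[524.71635731  68.18104665 116.97185714] [[ 0.9447  0.3278 -0.0057]
 [ 0.3278 -0.9447  0.001 ]
 [-0.0051 -0.0028 -1.    ]] [-0.65613002 -0.41612187  0.25705124] [ 23.16887555  29.68114712 -46.81446564 109.06952357  26.64186823
  53.06329393 -17.37046246] 15.598953775076147
z at wedge? [[123. 123. 121.]
 [143. 143. 144.]
 [143. 144. 144.]
 [144. 144. 142.]
 [144. 143. 142.]
 [144. 144. 143.]
 [144. 144. 144.]
 [144. 142. 143.]
 [144. 143. 144.]
 [144. 144. 143.]]
```

View pics/w3.png

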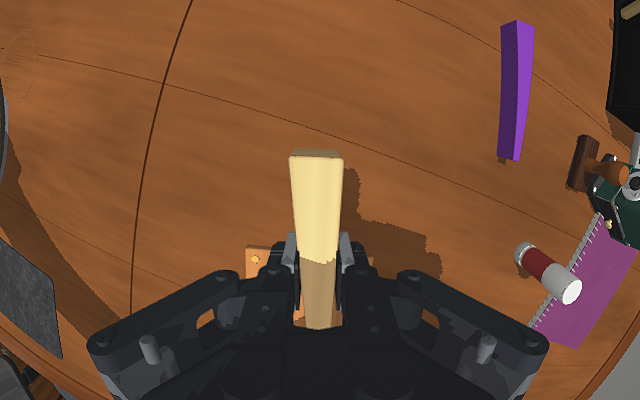

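```bash
python3 - <<'E'
from h import *
s,f=pickle.load(open("w3.pkl","rb"));C=np.load("C3.npy")
T=pose(s);L=(C-T[:3,3])@T[:3,:3]
m=(abs(L[...,2]+27)<3)&(abs(L[...,0])<16)&(L[...,1]<75)&(L[...,1]>-75)
n,l,st,_=cv2.connectedComponentsWithStats(m.astype(np.uint8));k=1+st[1:,4].argmax()
P=L[l==k];print(len(P),P.min(0),P.max(0))
for y in range(-55,76,10):
    w=P[abs(P[:,1]-y)<3]
    if len(w)>5: print(y,w[:,0].min().round(1),w[:,0].max().round(1),w[:,2].mean().round(1))
a=cv2.resize(f["pixels"][140:340,230:400],None,fx=3.4,fy=2.9,interpolation=cv2.INTER_CUBIC);cv2.imwrite("pics/w3c.png",a)
E
```

```text
7304 [-14.36512883 -51.91479746 -29.99511497] [ 14.28406476  30.26458182 -24.03820196]
-45 -11.1 10.0 -26.2
-35 -10.6 9.4 -26.2
-25 -9.9 9.1 -26.2
-15 -14.2 14.3 -26.4
-5 -7.6 7.7 -26.2
5 -7.8 7.8 -26.2
15 -6.7 6.7 -26.3
25 -6.0 6.4 -26.2
```

View pics/w3c.png

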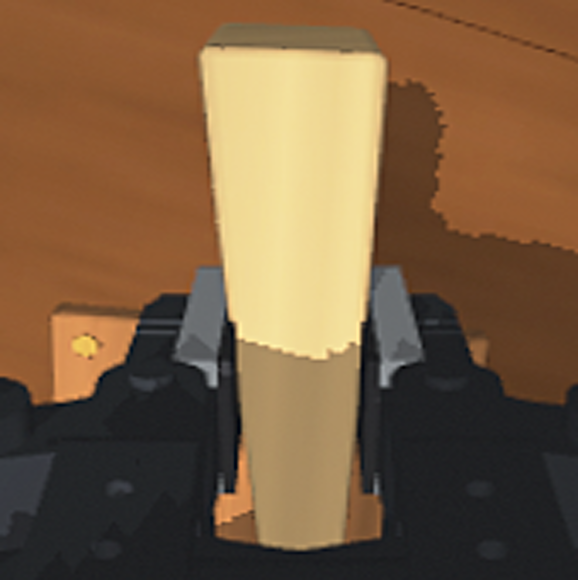

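```bash
python3 - <<'E'
from h import *
s,f=pickle.load(open("w1.pkl","rb"));C=fishcloud(f,pose(s))
g=pickle.load(open("f_scene.pkl","rb"));G=cloud(g)
x=np.array([.262,-.965]);y=np.array([.965,.262]);O=np.array([570.3,-104.8])
for nm,D in(("wrist",C),("scene",G)):
    lx=(D[...,:2]-O)@x;ly=(D[...,:2]-O)@y;Z=D[...,2]
    print(nm)
    for x0 in(-42,-36,-30,-20,-10,0):
        m=(abs(lx-x0)<3)&(abs(ly)<70)&(Z>5)
        o=np.argsort(ly[m]);print(x0,[(int(a),int(b)) for a,b in zip(ly[m][o],Z[m][o])][::max(1,m.sum()//40)])
E
```

```text
wrist
-42 [(-60, 11), (-52, 11), (-45, 39), (-43, 25), (-41, 46), (-39, 28), (-37, 37), (-36, 31), (-34, 29), (-32, 47), (-30, 45), (-29, 29), (-26, 43), (-23, 30), (-21, 10), (-18, 31), (-16, 41), (-15, 11), (-9, 11), (-1, 12), (3, 32), (6, 52), (9, 50), (11, 21), (12, 31), (15, 12), (17, 65), (20, 9), (22, 41), (26, 86), (30, 30), (32, 64), (36, 52), (38, 64), (39, 63), (41, 60), (43, 66), (45, 32), (48, 66), (49, 56), (50, 64), (51, 57)]
-36 [(-61, 11), (-53, 11), (-42, 47), (-34, 47), (-27, 47), (-20, 45), (-16, 38), (-15, 14), (-12, 10), (-4, 11), (4, 51), (10, 49), (13, 47), (13, 18), (14, 86), (15, 34), (16, 78), (17, 53), (18, 36), (19, 21), (20, 87), (21, 19), (22, 76), (23, 30), (23, 23), (24, 63), (25, 58), (26, 14), (27, 68), (27, 86), (28, 33), (29, 64), (30, 54), (31, 67), (32, 33), (33, 74), (34, 78), (35, 87), (35, 71), (42, 65), (48, 65), (51, 24)]
-30 [(-62, 10), (-58, 12), (-55, 9), (-52, 11), (-41, 47), (-39, 45), (-36, 46), (-33, 47), (-31, 48), (-29, 46), (-26, 47), (-24, 46), (-21, 48), (-19, 47), (-17, 45), (-15, 31), (-14, 14), (-14, 17), (-14, 33), (-11, 10)
[... 3943 characters left out ...]
85), (16, 83), (19, 83), (25, 83), (30, 82), (31, 83), (33, 84), (42, 64), (45, 63), (48, 62)]
0 [(-56, 8), (-53, 7), (-53, 9), (-50, 5), (-50, 10), (-40, 43), (-40, 43), (-37, 43), (-29, 44), (-25, 43), (-25, 46), (-23, 43), (-22, 45), (-20, 43), (-17, 46), (-17, 41), (-14, 43), (-11, 40), (-9, 7), (-5, 7), (-3, 8), (0, 6), (0, 8), (0, 45), (0, 15), (0, 37), (0, 21), (0, 10), (0, 17), (0, 29), (0, 39), (0, 32), (3, 47), (3, 50), (6, 49), (9, 46), (9, 48), (12, 47), (12, 50), (12, 67), (12, 56), (12, 53), (12, 77), (12, 63), (12, 73), (12, 83), (12, 69), (15, 82), (15, 84), (18, 84), (20, 83), (21, 85), (24, 84), (27, 84), (30, 83), (32, 84), (41, 64), (44, 63), (47, 64), (47, 65), (50, 61)]
```

carry_out(
  rows=[
    [[0,0,0,0,0.006,0.009,255],[-14,39,0,0,0,0,255],[0,0,40,0,0,0,255],[0,0,30,0,0,0,255],[0,0,0,0,0,0,255],[0,0,0,0,0,0,255]],
  ],
)

```text
t: 8.8
eef_pos: [525.6, 26.1, 47.3]
orientation: [[0.95, 0.314, 0.005], [0.314, -0.95, 0.003], [0.006, -0.001, -1.0]]
contact_force: [-0.2, 0.4, -1.2]
width: 15.5
```

carry_out(
  rows=[
    [[-2,0,20,0,-0.005,0,255],[0,0,9,0,0,0,255],[0,0,0,0,0,0,255],[0,0,0,0,0,0,255]],
  ],
)

```text
t: 9.3
eef_pos: [525.0, 26.1, 18.3]
orientation: [[0.95, 0.314, 0.003], [0.314, -0.95, 0.001], [0.003, 0.0, -1.0]]
contact_force: [0.5, -0.8, -0.4]
width: 15.4
```

```bash
cat > st.py <<'E'
from h import *
x=np.array([.262,-.965]);y=np.array([.965,.262]);O=np.array([570.3,-104.8])
def loc(p): return (np.asarray(p)[...,:2]-O)@np.stack([x,y],1)
E
python3 - <<'E'
from rig import readout, viewer
from st import *
s=readout.get_obs(); T=pose(s);print(s["eef_pos"],s["orientation"].round(4),s["contact_force"])
tip=T[:3,:3]@[0,73,0]+T[:3,3];print("tcp",loc(T[:3,3]),"tip",loc(tip),tip[2])
f=viewer.grab_frame("scene");a=cv2.resize(f["pixels"][130:270,250:420],None,fx=4.4,fy=4.2,interpolation=cv2.INTER_CUBIC);cv2.imwrite("pics/s4.png",a)
pickle.dump(f,open("s4.pkl","wb"))
E
```

```text
[524.99942485  26.09612087  18.2803391 ] [[ 9.495e-01  3.137e-01  3.100e-03]
 [ 3.137e-01 -9.495e-01  9.000e-04]
 [ 3.200e-03  1.000e-04 -1.000e+00]] [ 0.45608392 -0.75139389 -0.42000996]
tcp [-138.18350733   -9.42027135] tip [-65.29439845  -5.48585113] 18.287076997620336
```

View pics/s4.png

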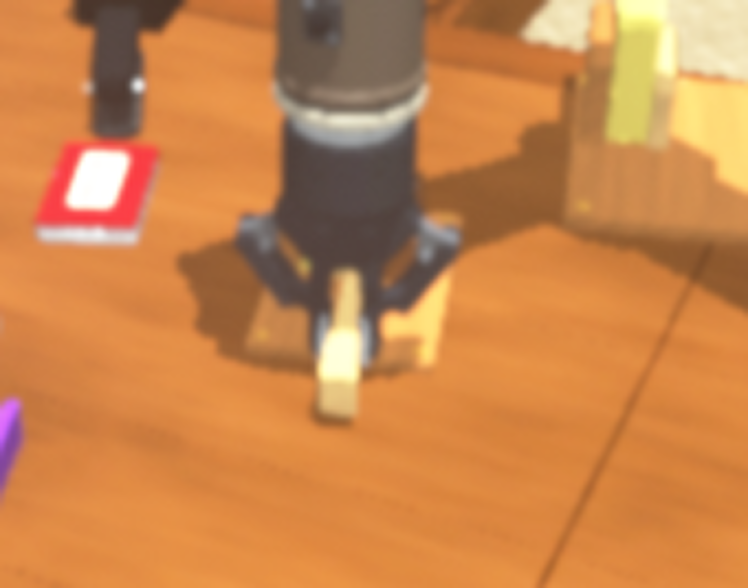

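carry_out(
  rows=[
    [[-2,8,0,0,0,0,255],[-1,10,0,0,0,0,255],[-0.5,10,0,0,0,0,255],[0,0,0,0,0,0,255],[0,0,0,0,0,0,255]],
  ],
)

```text
t: 9.98
eef_pos: [531.5, -4.8, 19.0]
orientation: [[0.95, 0.312, 0.004], [0.312, -0.95, 0.0], [0.004, 0.001, -1.0]]
contact_force: [-0.6, -0.5, -0.1]
width: 15.3
```

carry_out(
  rows=[
    [[-0.3,8,0,0,0,0,255],[-0.3,8,0,0,0,0,255],[0,8,0,0,0,0,255],[0,0,0,0,0,0,255],[0,0,0,0,0,0,255]],
  ],
)

```text
t: 10.6
eef_pos: [538.9, -29.2, 19.0]
orientation: [[0.95, 0.312, 0.004], [0.312, -0.95, 0.001], [0.004, 0.001, -1.0]]
contact_force: [-0.4, 1.2, -0.8]
width: 15.4
```

carry_out(
  rows=[
    [[0,0,3,0,0,0,255],[0,0,1,0,0,0,255],[0,0,0,0,0,0,255],[0,0,0,0,0,0,255]],
  ],
)

```text
t: 11.1
eef_pos: [538.9, -28.5, 14.8]
orientation: [[0.95, 0.313, 0.004], [0.313, -0.95, 0.001], [0.004, 0.001, -1.0]]
contact_force: [0.5, -1.1, -0.4]
width: 15.4
```

carry_out(
  rows=[
    [[0,0,0,0,0,0,190],[0,0,0,0,0,0,150],[0,0,0,0,0,0,150],[0,0,0,0,0,0,150],[0,0,-10,0,0,0,150],[0,0,-35,0,0,0,150],[0,0,-50,0,0,0,150],[0,-50,-40,0,0,0,150],[0,-50,-20,0,0,0,200],[0,-30,0,0,0,0,255],[0,0,0,0,0,0,255],[0,0,0,0,0,0,255],[0,0,0,0,0,0,255]],
  ],
)

```text
t: 12.72
eef_pos: [497.9, 95.8, 178.0]
orientation: [[0.95, 0.311, 0.008], [0.311, -0.95, 0.001], [0.008, 0.001, -1.0]]
contact_force: [0.4, -0.1, -0.2]
width: 0.1
```

```bash
python3 - <<'E'
from rig import readout, viewer
from st import *
s=readout.get_obs(); T=pose(s);print(s["eef_pos"],s["orientation"].round(4),s["contact_force"],s["width"])
print("tcp",loc(T[:3,3]))
f=viewer.grab_frame("wrist");pickle.dump((s,f),open("w5.pkl","wb"))
cv2.imwrite("pics/w5.png",f["pixels"])
g=viewer.grab_frame("scene");pickle.dump(g,open("s5.pkl","wb"))
a=cv2.resize(g["pixels"][130:270,250:420],None,fx=4.4,fy=4.2,interpolation=cv2.INTER_CUBIC);cv2.imwrite("pics/s5.png",a)
C=fishcloud(f,T);L=loc(C);Z=C[...,2]
for x0 in range(-120,0,10):
    m=(abs(L[...,0]-x0)<2)&(abs(L[...,1]+8)<25)&(Z>36)&(Z<44)
    if m.sum()>3: print(x0,L[...,1][m].min().round(1),L[...,1][m].max().round(1),np.median(Z[m]).round(1),m.sum())
E
```

```text
[497.86142001  95.80603571 178.04316754] [[ 0.9502  0.3115  0.0083]
 [ 0.3115 -0.9503  0.0012]
 [ 0.0082  0.0014 -1.    ]] [ 0.42597623 -0.14578164 -0.20077487] 0.1044971474520095
tcp [-212.56373241  -17.34444833]
-70 -14.0 -3.9 40.8 27
-60 -13.6 -3.4 41.0 26
-50 -14.2 -3.9 41.1 26
```

View pics/w5.png

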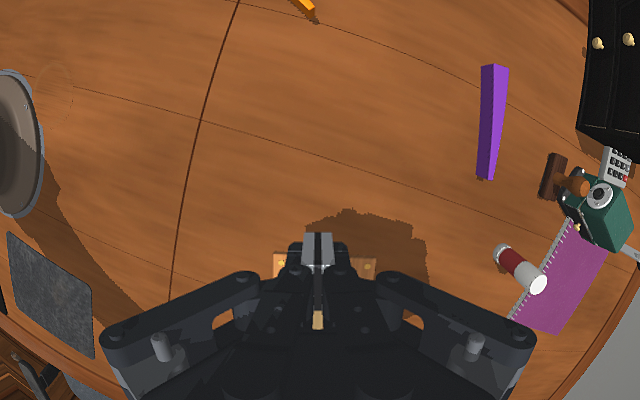

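View pics/s5.png

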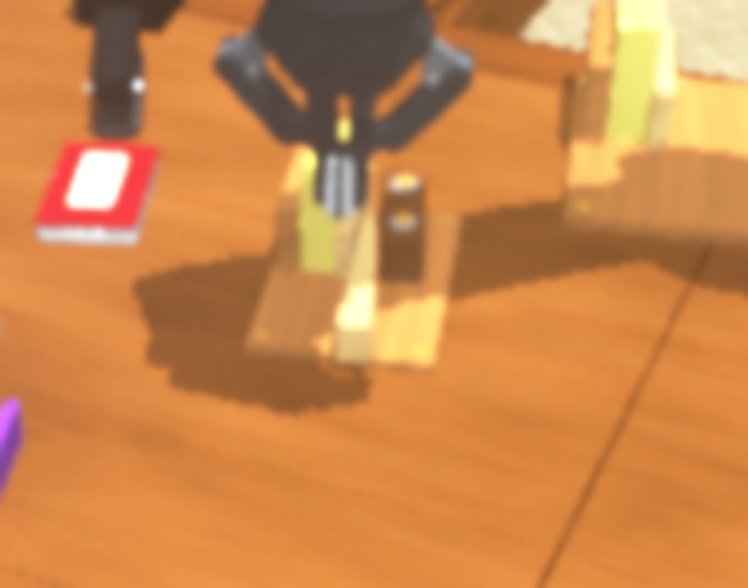

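```bash
python3 - <<'E'
from st import *
g=pickle.load(open("s5.pkl","rb"));C=cloud(g);L=loc(C);Z=C[...,2]
for x0 in range(-140,-40,10):
    m=(abs(L[...,0]-x0)<5)&(L[...,1]<10)&(L[...,1]>-40)&(Z>31)&(Z<48)
    if m.sum()>3: print(x0,np.percentile(L[...,1][m],[2,98]).round(1),np.median(Z[m]).round(1),m.sum())
m=(abs(L[...,1]+14)<8)&(Z>18)&(Z<32)&(L[...,0]<-100);print(np.percentile(L[...,0][m],[2,50,98]),m.sum())
E
```

```text
-130 [-24.2  -3. ] 37.1 31
-120 [-23.   -3.3] 38.0 18
-110 [-21.6  -4.9] 37.8 16
-100 [-19.9  -3.7] 37.7 13
-90 [-18.7  -3.1] 38.9 17
-80 [-16.8  -2.6] 38.6 14
-70 [-15.6  -4.7] 38.4 9
-60 [-14.3  -2.7] 38.7 10
-50 [-35.6   8. ] 38.5 18
[-133.91750858 -131.66764358 -129.91040473] 23
```

carry_out(
  rows=[
    [[0,0,0,0,-0.008,0.051,255],[4,40,0,0,0,0,255],[0,0,50,0,0,0,255],[0,0,50,0,0,0,255],[0,0,40,0,0,0,255],[0,0,0,0,0,0,255],[0,0,0,0,0,0,255]],
  ],
)

```text
t: 13.7
eef_pos: [515.3, 51.8, 34.3]
orientation: [[0.968, 0.252, 0.0], [0.252, -0.968, -0.001], [0.0, 0.001, -1.0]]
contact_force: [0.1, 0.3, 0.7]
width: -0.2
```

```bash
cat > rd.py <<'E'
from rig import readout
from st import *
s=readout.get_obs();T=pose(s);R=T[:3,:3];F=s["contact_force"]
print("t",s["t"],"tcp",loc(T[:3,3]).round(1),T[2,3].round(1),"tooly ang",np.degrees(np.arctan2(R[1,1],R[0,1])).round(2),"zaxis",R[:,2].round(4),"F press",(F[:2]@x).round(2),(F[:2]@y).round(2),F[2].round(2))
E
python3 rd.py
```

```text
t 13.7 tcp [-165.6  -12.1] 34.3 tooly ang -75.42 zaxis [ 3.e-04 -9.e-04 -1.e+00] F press -0.25 0.22 0.65
```

carry_out(
  rows=[
    [[-1,0,12,0,0,0,255],[0,10,0,0,0,0,255],[0,8,0,0,0,0,255],[0,5,0,0,0,0,255],[0,5,0,0,0,0,255],[0,5,0,0,0,0,255],[0,0,0,0,0,0,255]],
  ],
)

```text
t: 14.58
eef_pos: [526.0, 16.4, 25.6]
orientation: [[0.968, 0.25, 0.007], [0.25, -0.968, -0.002], [0.006, 0.003, -1.0]]
contact_force: [-0.1, -0.6, -0.6]
width: -0.2
```

```bash
python3 rd.py
```

```text
t 14.575 tcp [-128.6  -11. ] 25.6 tooly ang -75.54 zaxis [ 0.007  -0.0015 -1.    ] F press 0.55 -0.27 -0.6
```

carry_out(
  rows=[
    [[-2,-1,4,0,-0.006,0.01,255],[0,3,0,0,0,0,255],[0,3,0,0,0,0,255],[0,3,0,0,0,0,255],[0,0,0,0,0,0,255]],
  ],
)

```text
t: 15.2
eef_pos: [525.7, 8.3, 21.2]
orientation: [[0.971, 0.24, 0.0], [0.24, -0.971, -0.003], [-0.0, 0.003, -1.0]]
contact_force: [-0.1, 0.1, -0.1]
width: -0.1
```

```bash
python3 rd.py; python3 - <<'E'
from rig import viewer
from st import *
g=viewer.grab_frame("scene");pickle.dump(g,open("s6.pkl","wb"))
a=cv2.resize(g["pixels"][130:270,250:420],None,fx=4.4,fy=4.2,interpolation=cv2.INTER_CUBIC);cv2.imwrite("pics/s6.png",a)
g=viewer.grab_frame("wrist");cv2.imwrite("pics/w6.png",g["pixels"])
E
```

```text
t 15.2 tcp [-120.8  -13.4] 21.2 tooly ang -76.09 zaxis [ 3.0e-04 -2.8e-03 -1.0e+00] F press -0.11 -0.09 -0.1
```

View pics/s6.png

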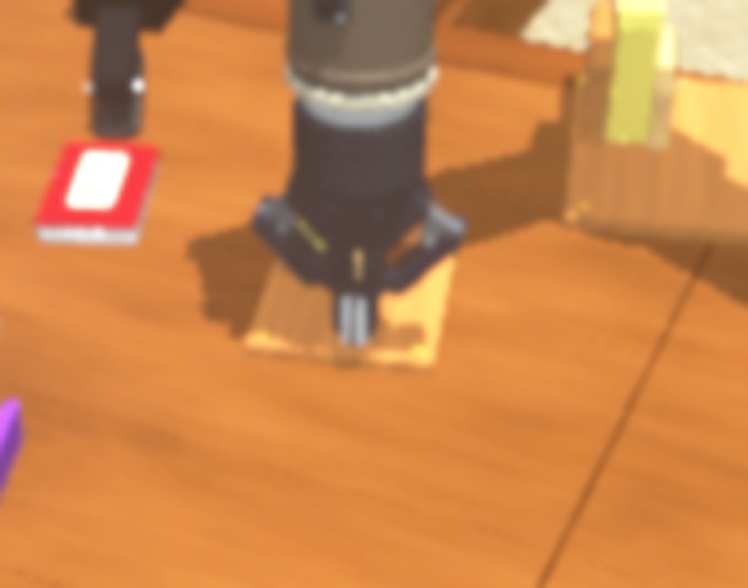

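View pics/w6.png

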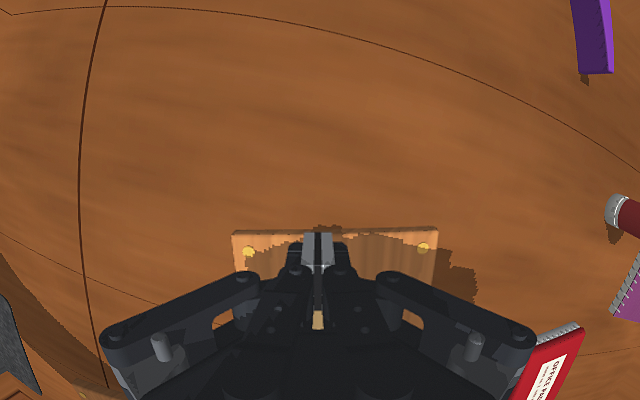

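carry_out(
  rows=[
    [[0,2,0,0,0,-0.02,255],[0,2,0,0,0,0,255],[0,2,0,0,0,0,255],[0,0,0,0,0,0,255]],
  ],
)

```text
t: 15.8
eef_pos: [527.3, 2.5, 21.3]
orientation: [[0.965, 0.262, 0.0], [0.262, -0.965, -0.003], [-0.0, 0.003, -1.0]]
contact_force: [-0.4, 0.1, 0.6]
width: -0.0
```

```bash
python3 rd.py
```

```text
t 15.8 tcp [-114.8  -13.4] 21.3 tooly ang -74.83 zaxis [ 4.0e-04 -2.6e-03 -1.0e+00] F press -0.25 -0.39 0.59
```

carry_out(
  rows=[
    [[0,1.5,0,0,0,0,255],[0,1.5,0,0,0,0,255],[0,0,0,0,0,0,255]],
  ],
)

```text
t: 16.18
eef_pos: [528.3, -0.1, 21.4]
orientation: [[0.965, 0.262, 0.001], [0.262, -0.965, -0.002], [0.0, 0.002, -1.0]]
contact_force: [-0.5, 0.7, 0.4]
width: -0.1
```

```bash
python3 rd.py
```

```text
t 16.175 tcp [-112.   -13.1] 21.4 tooly ang -74.82 zaxis [ 8.0e-04 -1.9e-03 -1.0e+00] F press -0.78 -0.3 0.36
```

carry_out(
  rows=[
    [[0,1.5,0,0,0,0,255],[0,1.5,0,0,0,0,255],[0,0,0,0,0,0,255]],
  ],
)

```text
t: 16.55
eef_pos: [529.4, -2.4, 21.6]
orientation: [[0.965, 0.263, 0.001], [0.263, -0.965, -0.001], [0.001, 0.001, -1.0]]
contact_force: [1.1, 0.8, -0.7]
width: 0.1
```

```bash
python3 rd.py
```

```text
t 16.55 tcp [-109.6  -12.6] 21.6 tooly ang -74.78 zaxis [ 0.0015 -0.001  -1.    ] F press -0.46 1.24 -0.75
```

carry_out(
  rows=[
    [[0,1,0,0,0,0,255],[0,1,0,0,0,0,255],[0,0,0,0,0,0,255]],
  ],
)

```text
t: 16.92
eef_pos: [530.2, -3.9, 21.7]
orientation: [[0.965, 0.263, 0.002], [0.263, -0.965, -0.0], [0.002, 0.001, -1.0]]
contact_force: [1.7, 2.2, -0.2]
width: -0.3
```

```bash
python3 rd.py
```

```text
t 16.925 tcp [-107.9  -12.3] 21.7 tooly ang -74.76 zaxis [ 2.e-03 -3.e-04 -1.e+00] F press -1.65 2.16 -0.2
```

carry_out(
  rows=[
    [[0,1,0,0,0,0,255]],
  ],
)

```text
t: 17.05
eef_pos: [530.5, -4.6, 21.7]
orientation: [[0.965, 0.263, 0.002], [0.263, -0.965, 0.0], [0.002, 0.001, -1.0]]
contact_force: [0.3, 3.3, -0.0]
width: 0.1
```

```bash
python3 rd.py
```

```text
t 17.05 tcp [-107.1  -12.2] 21.7 tooly ang -74.75 zaxis [ 2.2e-03  1.0e-04 -1.0e+00] F press -3.08 1.19 -0.03
```

carry_out(
  rows=[
    [[0,1,0,0,0,0,255]],
  ],
)

```text
t: 17.18
eef_pos: [530.9, -5.4, 21.8]
orientation: [[0.965, 0.263, 0.002], [0.263, -0.965, 0.0], [0.003, 0.0, -1.0]]
contact_force: [-0.4, 2.8, 0.4]
width: 0.1
```

```bash
python3 rd.py
```

```text
t 17.175 tcp [-106.2  -12. ] 21.8 tooly ang -74.73 zaxis [ 2.5e-03  4.0e-04 -1.0e+00] F press -2.85 0.33 0.38
```

carry_out(
  rows=[
    [[-0.2,1,0,0,0,0,255]],
  ],
)

```text
t: 17.3
eef_pos: [531.2, -6.0, 21.8]
orientation: [[0.965, 0.264, 0.003], [0.264, -0.965, 0.001], [0.003, -0.0, -1.0]]
contact_force: [1.2, 4.8, 0.6]
width: 0.2
```

```bash
python3 rd.py
```

```text
t 17.3 tcp [-105.6  -11.9] 21.8 tooly ang -74.71 zaxis [ 0.0028  0.001  -1.    ] F press -4.34 2.39 0.56
```

carry_out(
  rows=[
    [[-0.2,1,0,0,0,0,255]],
  ],
)

```text
t: 17.42
eef_pos: [531.5, -6.6, 21.9]
orientation: [[0.965, 0.264, 0.003], [0.264, -0.965, 0.002], [0.004, -0.001, -1.0]]
contact_force: [0.5, 4.7, -0.9]
width: -0.7
```

```bash
python3 rd.py
```

```text
t 17.425 tcp [-104.9  -11.8] 21.9 tooly ang -74.7 zaxis [ 0.0034  0.0017 -1.    ] F press -4.43 1.7 -0.88
```

carry_out(
  rows=[
    [[-0.2,1,0,0,0,0,255]],
  ],
)

```text
t: 17.55
eef_pos: [531.7, -7.1, 22.0]
orientation: [[0.964, 0.264, 0.004], [0.264, -0.964, 0.002], [0.004, -0.001, -1.0]]
contact_force: [1.2, 5.6, -0.0]
width: -0.1
```

carry_out(
  rows=[
    [[-0.2,1,0,0,0,0,255]],
  ],
)

```text
t: 17.68
eef_pos: [532.0, -7.7, 22.1]
orientation: [[0.964, 0.265, 0.004], [0.265, -0.964, 0.003], [0.005, -0.002, -1.0]]
contact_force: [0.8, 4.7, -0.6]
width: -0.1
```

```bash
python3 rd.py
```

```text
t 17.675 tcp [-103.7  -11.5] 22.1 tooly ang -74.65 zaxis [ 0.0043  0.003  -1.    ] F press -4.35 2.05 -0.62
```

carry_out(
  rows=[
    [[-0.2,1,0,0,0,0,255]],
  ],
)

```text
t: 17.8
eef_pos: [532.3, -8.3, 22.2]
orientation: [[0.964, 0.265, 0.005], [0.265, -0.964, 0.004], [0.006, -0.002, -1.0]]
contact_force: [2.7, 5.6, -0.4]
width: 0.1
```

```bash
python3 rd.py
```

```text
t 17.8 tcp [-103.1  -11.3] 22.2 tooly ang -74.63 zaxis [ 0.0049  0.0037 -1.    ] F press -4.73 4.04 -0.41
```

carry_out(
  rows=[
    [[-0.3,1,0,-0.002,-0.005,0,255]],
  ],
)

```text
t: 17.92
eef_pos: [532.5, -8.8, 22.4]
orientation: [[0.964, 0.265, 0.001], [0.265, -0.964, 0.001], [0.001, -0.001, -1.0]]
contact_force: [1.5, 4.8, 0.3]
width: 0.2
```

```bash
python3 rd.py
```

```text
t 17.925 tcp [-102.5  -11.3] 22.4 tooly ang -74.61 zaxis [ 0.0011  0.0012 -1.    ] F press -4.29 2.68 0.25
```

carry_out(
  rows=[
    [[-0.3,1,0,-0.002,-0.002,0,255]],
  ],
)

```text
t: 18.05
eef_pos: [532.8, -9.4, 22.4]
orientation: [[0.964, 0.266, 0.0], [0.266, -0.964, -0.001], [0.0, 0.001, -1.0]]
contact_force: [2.2, 5.3, -0.4]
width: 0.2
```

```bash
python3 rd.py
```

```text
t 18.05 tcp [-101.9  -11.2] 22.4 tooly ang -74.59 zaxis [ 2.e-04 -6.e-04 -1.e+00] F press -4.57 3.54 -0.36
```

```bash
python3 - <<'E'
from rig import viewer
from st import *
g=viewer.grab_frame("scene");pickle.dump(g,open("s7.pkl","wb"))
a=cv2.resize(g["pixels"][130:250,280:400],None,fx=5,fy=5,interpolation=cv2.INTER_CUBIC);cv2.imwrite("pics/s7.png",a)
g=viewer.grab_frame("side");pickle.dump(g,open("d7.pkl","wb"));a=cv2.resize(g["pixels"][150:240,280:400],None,fx=6,fy=6,interpolation=cv2.INTER_CUBIC);cv2.imwrite("pics/d7.png",a)
E
python3 rd.py
```

```text
t 18.15 tcp [-101.9  -11.2] 22.5 tooly ang -74.59 zaxis [ 3.e-04 -7.e-04 -1.e+00] F press -4.9 3.53 0.13
```

View pics/s7.png

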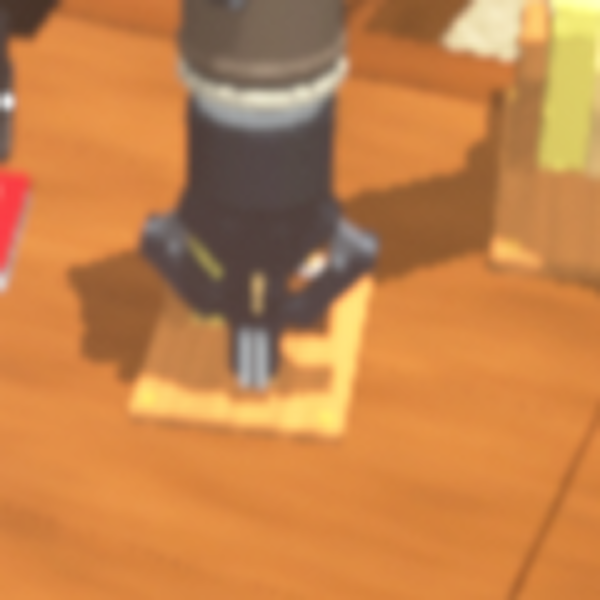

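View pics/d7.png

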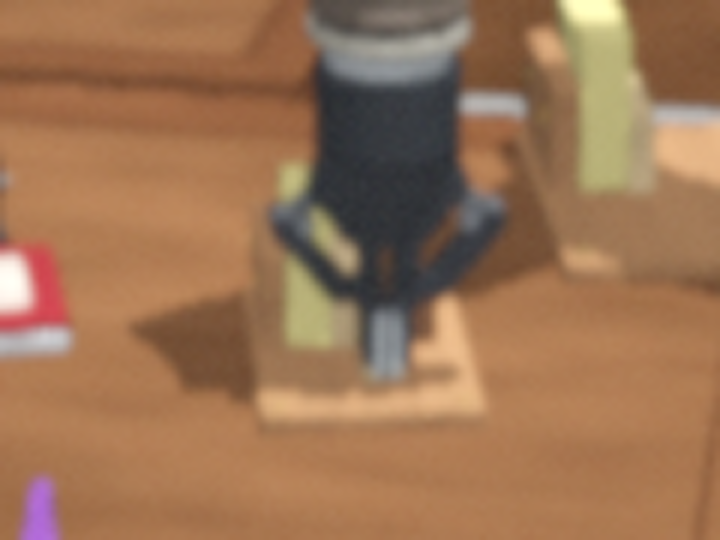

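carry_out(
  rows=[
    [[0,-20,0,0,0,0,255],[0,-40,-40,0,0,0,255],[0,-40,-50,0,0,0,255],[0,-20,-50,0,0,0,255],[0,0,0,0,0,0,255]],
  ],
)

```text
t: 18.77
eef_pos: [499.1, 102.9, 164.5]
orientation: [[0.966, 0.259, -0.006], [0.259, -0.966, -0.01], [-0.009, 0.008, -1.0]]
contact_force: [0.1, -1.4, -0.8]
width: 0.2
```

```bash
python3 rd.py; python3 - <<'E'
from rig import viewer
from st import *
g=viewer.grab_frame("scene")
a=cv2.resize(g["pixels"][130:250,280:400],None,fx=5,fy=5,interpolation=cv2.INTER_CUBIC);cv2.imwrite("pics/s8.png",a)
C=cloud(g);L=loc(C);Z=C[...,2]
for x0 in range(-140,-40,10):
    m=(abs(L[...,0]-x0)<5)&(L[...,1]<20)&(L[...,1]>-40)&(Z>31)&(Z<48)
    if m.sum()>3: print(x0,np.percentile(L[...,1][m],[2,98]).round(1),np.median(Z[m]).round(1),m.sum())
m=(abs(L[...,1]+10)<8)&(Z>18)&(Z<32)&(L[...,0]<-70);print(np.percentile(L[...,0][m],[2,50,98]),m.sum())
E
```

```text
t 18.775 tcp [-219.1  -14.3] 164.5 tooly ang -74.97 zaxis [-0.0061 -0.01   -0.9999] F press 1.37 -0.31 -0.8
-90 [-20.8  -1.5] 35.7 25
-80 [-19.9  -0.1] 37.9 16
-70 [-18.6  -1.3] 38.0 16
-60 [-16.3   0.1] 38.4 15
-50 [-27.1   7. ] 38.4 17
[-93.79255835 -90.53673938 -88.06428085] 24
```

View pics/s8.png

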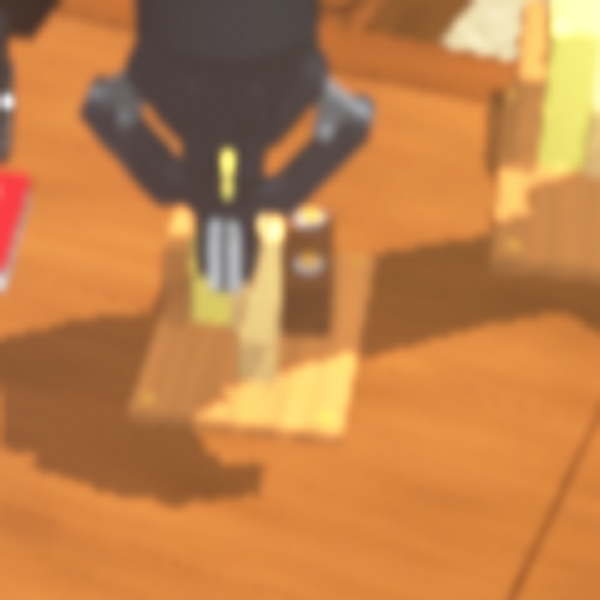

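carry_out(
  rows=[
    [[3,20,50,0.008,0.008,0,255],[0,40,50,0,0,0,255],[0,20,40,0,0,0,255],[0,0,0,0,0,0,255],[0,0,0,0,0,0,255]],
  ],
)

```text
t: 19.45
eef_pos: [518.5, 15.7, 16.1]
orientation: [[0.967, 0.253, -0.01], [0.253, -0.967, -0.007], [-0.012, 0.004, -1.0]]
contact_force: [-0.2, -0.4, 0.6]
width: 0.0
```

```bash
python3 rd.py
```

```text
t 19.45 tcp [-129.8  -18.4] 16.1 tooly ang -75.35 zaxis [-0.0101 -0.0072 -0.9999] F press 0.36 -0.31 0.6
```

carry_out(
  rows=[
    [[7,4,-5,0.004,0.011,-0.008,255],[0,0,0,0,0,0,255],[0,0,0,0,0,0,255]],
  ],
)

```text
t: 19.82
eef_pos: [528.7, 15.4, 24.9]
orientation: [[0.965, 0.263, 0.005], [0.263, -0.965, -0.0], [0.005, 0.001, -1.0]]
contact_force: [0.3, -0.3, -0.8]
width: -0.1
```

```bash
python3 rd.py
```

```text
t 19.825 tcp [-126.8   -8.6] 24.9 tooly ang -74.73 zaxis [ 0.0054 -0.     -1.    ] F press 0.34 0.26 -0.84
```

carry_out(
  rows=[
    [[-2,10,3,0,-0.004,0,255],[0,8,0,0,0,0,255],[0,0,0,0,0,0,255]],
  ],
)

```text
t: 20.2
eef_pos: [532.0, -4.0, 22.4]
orientation: [[0.965, 0.264, 0.002], [0.264, -0.965, -0.002], [0.002, 0.002, -1.0]]
contact_force: [0.1, -0.5, -0.7]
width: -0.0
```

```bash
python3 rd.py
```

```text
t 20.2 tcp [-107.3  -10.5] 22.4 tooly ang -74.72 zaxis [ 0.0023 -0.0019 -1.    ] F press 0.5 -0.02 -0.73
```

carry_out(
  rows=[
    [[-0.2,2,0,0,0,0,255],[-0.1,2,0,0,0,0,255],[0,0,0,0,0,0,255]],
  ],
)

```text
t: 20.58
eef_pos: [532.6, -8.1, 22.2]
orientation: [[0.965, 0.263, 0.002], [0.263, -0.965, -0.001], [0.001, 0.002, -1.0]]
contact_force: [-0.2, -0.1, 1.0]
width: -0.1
```

```bash
python3 rd.py
```

```text
t 20.575 tcp [-103.2  -11. ] 22.2 tooly ang -74.73 zaxis [ 0.0018 -0.0015 -1.    ] F press 0.07 -0.21 1.03
```

carry_out(
  rows=[
    [[0,1,0,0,0,0,255]],
  ],
)

```text
t: 20.7
eef_pos: [532.9, -8.9, 22.2]
orientation: [[0.965, 0.264, 0.002], [0.264, -0.965, -0.001], [0.001, 0.002, -1.0]]
contact_force: [0.2, -0.0, -0.0]
width: -0.1
```

```bash
python3 rd.py
```

```text
t 20.7 tcp [-102.4  -11. ] 22.2 tooly ang -74.71 zaxis [ 0.0018 -0.0014 -1.    ] F press 0.07 0.17 -0.03
```

carry_out(
  rows=[
    [[0,1,0,0,0,0,255]],
  ],
)

```text
t: 20.82
eef_pos: [533.1, -9.7, 22.2]
orientation: [[0.965, 0.264, 0.002], [0.264, -0.965, -0.001], [0.001, 0.002, -1.0]]
contact_force: [0.7, -0.0, 0.4]
width: -0.0
```

carry_out(
  rows=[
    [[0,1,0,0,0,0,255]],
  ],
)

```text
t: 20.95
eef_pos: [533.4, -10.6, 22.2]
orientation: [[0.964, 0.264, 0.002], [0.264, -0.964, -0.001], [0.001, 0.002, -1.0]]
contact_force: [-1.0, 0.5, 0.2]
width: -0.0
```

```bash
python3 rd.py
```

```text
t 20.95 tcp [-100.6  -10.9] 22.2 tooly ang -74.68 zaxis [ 0.0018 -0.0012 -1.    ] F press -0.71 -0.82 0.17
```

carry_out(
  rows=[
    [[0,1,0,0,0,0,255]],
  ],
)

```text
t: 21.08
eef_pos: [533.7, -11.5, 22.2]
orientation: [[0.964, 0.264, 0.002], [0.264, -0.964, -0.001], [0.002, 0.002, -1.0]]
contact_force: [1.2, 0.5, -0.5]
width: 0.0
```

```bash
python3 rd.py
```

```text
t 21.075 tcp [-99.6 -10.9] 22.2 tooly ang -74.68 zaxis [ 0.0019 -0.0011 -1.    ] F press -0.17 1.32 -0.51
```

carry_out(
  rows=[
    [[0,1,0,0,0,0,255]],
  ],
)

```text
t: 21.2
eef_pos: [534.1, -12.3, 22.2]
orientation: [[0.964, 0.264, 0.002], [0.264, -0.964, -0.001], [0.002, 0.001, -1.0]]
contact_force: [0.0, 0.7, -0.7]
width: 0.3
```

```bash
python3 rd.py
```

```text
t 21.2 tcp [-98.8 -10.7] 22.2 tooly ang -74.67 zaxis [ 2.e-03 -8.e-04 -1.e+00] F press -0.63 0.19 -0.69
```

carry_out(
  rows=[
    [[0,1,0,0,0,0,255]],
  ],
)

```text
t: 21.32
eef_pos: [534.3, -12.8, 22.3]
orientation: [[0.964, 0.265, 0.002], [0.265, -0.964, -0.0], [0.002, 0.001, -1.0]]
contact_force: [-0.2, 2.6, -0.0]
width: -0.5
```

```bash
python3 rd.py
```

```text
t 21.325 tcp [-98.2 -10.7] 22.3 tooly ang -74.65 zaxis [ 2.e-03 -1.e-04 -1.e+00] F press -2.54 0.45 -0.0
```

carry_out(
  rows=[
    [[0,1,0,0,0,0,255]],
  ],
)

```text
t: 21.45
eef_pos: [534.4, -13.1, 22.3]
orientation: [[0.964, 0.265, 0.002], [0.265, -0.964, 0.001], [0.002, -0.0, -1.0]]
contact_force: [-1.5, 4.2, 0.8]
width: 0.1
```

```bash
python3 rd.py
```

```text
t 21.45 tcp [-97.9 -10.6] 22.3 tooly ang -74.62 zaxis [ 1.9e-03  8.0e-04 -1.0e+00] F press -4.46 -0.36 0.76
```

carry_out(
  rows=[
    [[0,1.2,0,-0.001,-0.001,0,255]],
  ],
)

```text
t: 21.58
eef_pos: [534.5, -13.4, 22.3]
orientation: [[0.964, 0.266, 0.001], [0.266, -0.964, 0.001], [0.001, -0.0, -1.0]]
contact_force: [-1.2, 4.6, -0.5]
width: -0.2
```

```bash
python3 rd.py
```

```text
t 21.575 tcp [-97.6 -10.6] 22.3 tooly ang -74.58 zaxis [ 9.e-04  6.e-04 -1.e+00] F press -4.8 0.07 -0.46
```

carry_out(
  rows=[
    [[0,1.2,0,-0.001,0,0,255]],
  ],
)

```text
t: 21.7
eef_pos: [534.6, -13.6, 22.2]
orientation: [[0.964, 0.266, 0.001], [0.266, -0.964, 0.001], [0.001, -0.0, -1.0]]
contact_force: [-1.0, 5.8, -0.0]
width: 0.0
```

```bash
python3 rd.py
```

```text
t 21.7 tcp [-97.4 -10.6] 22.2 tooly ang -74.55 zaxis [ 8.e-04  7.e-04 -1.e+00] F press -5.82 0.52 -0.01
```

carry_out(
  rows=[
    [[0,1.5,0,-0.001,0,0,255]],
  ],
)

```text
t: 21.82
eef_pos: [534.6, -13.8, 22.2]
orientation: [[0.964, 0.267, 0.001], [0.267, -0.964, 0.001], [0.001, -0.001, -1.0]]
contact_force: [-2.2, 7.3, 0.1]
width: 0.0
```

```bash
python3 rd.py
```

```text
t 21.825 tcp [-97.2 -10.6] 22.2 tooly ang -74.49 zaxis [ 7.0e-04  1.2e-03 -1.0e+00] F press -7.57 -0.2 0.06
```

carry_out(
  rows=[
    [[0,1.5,0,-0.001,0,0,255]],
  ],
)

```text
t: 21.95
eef_pos: [534.6, -13.8, 22.2]
orientation: [[0.963, 0.268, 0.0], [0.268, -0.963, 0.002], [0.001, -0.002, -1.0]]
contact_force: [-3.1, 6.3, 1.8]
width: -0.0
```

```bash
python3 rd.py
```

```text
t 21.95 tcp [-97.2 -10.6] 22.2 tooly ang -74.43 zaxis [ 3.0e-04  1.8e-03 -1.0e+00] F press -6.92 -1.3 1.82
```

carry_out(
  rows=[
    [[0,2,0,-0.001,0,0,255]],
  ],
)

```text
t: 22.08
eef_pos: [534.7, -14.0, 22.2]
orientation: [[0.963, 0.27, 0.0], [0.27, -0.963, 0.003], [0.001, -0.003, -1.0]]
contact_force: [-3.0, 7.1, 0.8]
width: 0.2
```

```bash
python3 rd.py
```

```text
t 22.075 tcp [-97.  -10.6] 22.2 tooly ang -74.35 zaxis [ 1.0e-04  2.7e-03 -1.0e+00] F press -7.62 -1.06 0.84
```

carry_out(
  rows=[
    [[0,2.2,0,-0.001,0,0,255]],
  ],
)

```text
t: 22.2
eef_pos: [534.7, -14.1, 22.2]
orientation: [[0.963, 0.271, -0.0], [0.271, -0.963, 0.004], [0.001, -0.004, -1.0]]
contact_force: [-3.0, 8.1, 2.4]
width: -0.1
```

```bash
python3 rd.py
```

```text
t 22.2 tcp [-96.8 -10.6] 22.2 tooly ang -74.26 zaxis [-4.0e-04  3.9e-03 -1.0e+00] F press -8.62 -0.82 2.37
```

carry_out(
  rows=[
    [[0,2.7,0,-0.003,0,-0.003,255]],
  ],
)

```text
t: 22.32
eef_pos: [534.8, -14.4, 22.2]
orientation: [[0.961, 0.276, -0.0], [0.276, -0.961, 0.004], [0.001, -0.004, -1.0]]
contact_force: [-4.5, 9.1, 1.3]
width: -0.3
```

```bash
python3 rd.py
```

```text
t 22.325 tcp [-96.5 -10.6] 22.2 tooly ang -74.0 zaxis [-4.0e-04  3.6e-03 -1.0e+00] F press -9.95 -1.95 1.35
```

carry_out(
  rows=[
    [[0,2.9,0,-0.004,0,-0.004,255]],
  ],
)

```text
t: 22.45
eef_pos: [534.8, -14.6, 22.2]
orientation: [[0.96, 0.281, -0.0], [0.281, -0.96, 0.003], [0.0, -0.003, -1.0]]
contact_force: [-4.0, 10.4, 1.6]
width: 0.1
```

```bash
python3 rd.py
```

```text
t 22.45 tcp [-96.4 -10.6] 22.2 tooly ang -73.65 zaxis [-3.0e-04  2.7e-03 -1.0e+00] F press -11.12 -1.15 1.59
```

carry_out(
  rows=[
    [[0,3.0,0,-0.003,0,0.004,255]],
  ],
)

```text
t: 22.58
eef_pos: [534.8, -14.6, 22.2]
orientation: [[0.96, 0.28, -0.0], [0.28, -0.96, 0.003], [0.0, -0.003, -1.0]]
contact_force: [-4.5, 11.1, 2.7]
width: 0.5
```

```bash
python3 rd.py
```

```text
t 22.575 tcp [-96.3 -10.6] 22.2 tooly ang -73.76 zaxis [-4.0e-04  2.9e-03 -1.0e+00] F press -11.89 -1.45 2.71
```

carry_out(
  rows=[
    [[0,3.1,0,-0.003,0,0.002,255]],
  ],
)

```text
t: 22.7
eef_pos: [534.8, -14.6, 22.2]
orientation: [[0.96, 0.28, -0.001], [0.28, -0.96, 0.003], [0.0, -0.003, -1.0]]
contact_force: [-4.0, 10.4, 1.8]
width: 0.2
```

```bash
python3 rd.py
```

```text
t 22.7 tcp [-96.3 -10.7] 22.2 tooly ang -73.75 zaxis [-7.0e-04  3.3e-03 -1.0e+00] F press -11.06 -1.12 1.75
```

A firm push of about 11.5 N is reached and the travel has stalled. I'm backing off and looking.

carry_out(
  rows=[
    [[0,-2,0,0,0,0,255],[0,-10,0,0,0,0,255],[0,-30,-20,0,0,0,255],[0,-45,-40,0,0,0,255],[0,-45,-40,0,0,0,255],[0,-40,-40,0,0,0,255],[0,0,0,0,0,0,255],[0,0,0,0,0,0,255]],
  ],
)

```text
t: 23.7
eef_pos: [486.2, 152.4, 166.1]
orientation: [[0.961, 0.275, 0.001], [0.275, -0.961, -0.003], [0.0, 0.003, -1.0]]
contact_force: [-1.1, 0.7, -0.7]
width: -0.1
```

```bash
python3 rd.py; python3 - <<'E'
from rig import viewer
from st import *
g=viewer.grab_frame("scene")
a=cv2.resize(g["pixels"][130:250,280:400],None,fx=5,fy=5,interpolation=cv2.INTER_CUBIC);cv2.imwrite("pics/s9.png",a)
a=cv2.resize(g["pixels"],None,fx=1.2,fy=1.2);cv2.imwrite("pics/s9f.png",a)
C=cloud(g);L=loc(C);Z=C[...,2]
for x0 in range(-140,-40,10):
    m=(abs(L[...,0]-x0)<5)&(L[...,1]<20)&(L[...,1]>-40)&(Z>31)&(Z<48)
    if m.sum()>3: print(x0,np.percentile(L[...,1][m],[2,98]).round(1),np.median(Z[m]).round(1),m.sum())
m=(abs(L[...,1]+10)<8)&(Z>18)&(Z<32)&(L[...,0]<-70);print(np.percentile(L[...,0][m],[2,50,98]),m.sum())
E
```

```text
t 23.7 tcp [-270.3  -13.8] 166.1 tooly ang -74.03 zaxis [ 0.0011 -0.0026 -1.    ] F press -1.0 -0.86 -0.66
-90 [-18.   -1.2] 34.5 12
-80 [-20.3  -0.2] 38.0 20
-70 [-18.7   0.4] 38.1 17
-60 [-16.5  -0.2] 38.6 13
-50 [-31.4   3.7] 38.5 22
[-87.53172779 -84.49042138 -81.78824389] 23
```

View pics/s9.png

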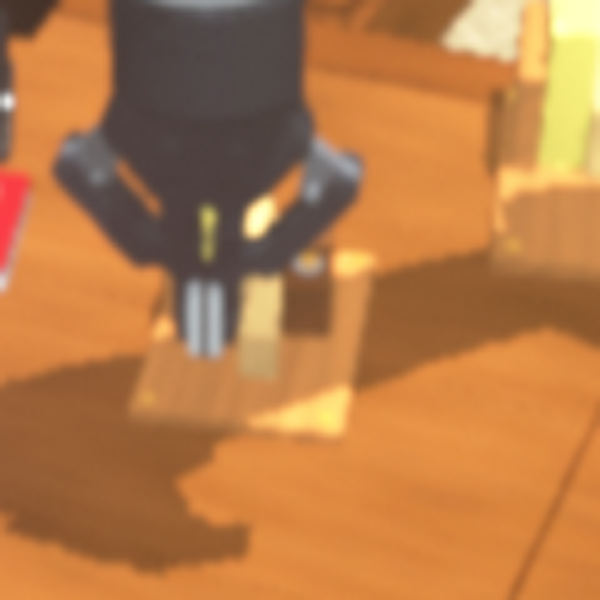

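View pics/s9f.png

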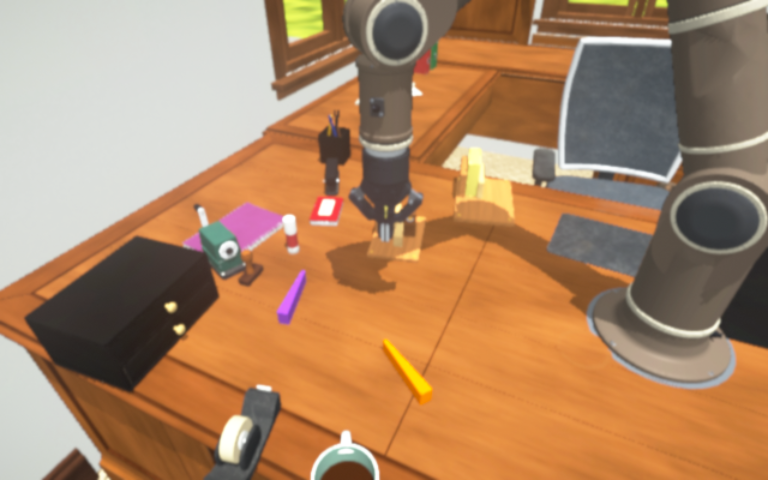

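```bash
python3 -c "
from rig import job
print(job.sign_off())"; python3 rd.py
```

```text
the job is handed in; nothing more can be done
None
the job is handed in; nothing more can be done
```

The wooden wedge is in the slot of the smaller press and jammed tight, and I have handed the job in (no verdict is reported).

- **Insertion:** I gripped the wedge near its middle, slid its thin end about 37 mm past the mouth, lowered it onto the plate and let go. Then I pushed the head along the slot with the shut fingers.
- **Push:** In a first pass the force levelled off at about 5 N, with some sideways force. I backed off, saw the wedge lying flat against the board, and pushed again square to the head. The force then rose steadily to about 11–12 N and the wedge stopped moving.
- **Last checks:** After backing off, the head stood at about x = −87 mm in the press frame. That puts the tip about 83 mm past the mouth. The wedge lay flat, parallel to the board face, with no visible spring-back, and the arm was clear of everything. I did not touch the glue stick, rubber stamp or ink pad, and they look unmoved.
- **Not measured:** I could not measure the remaining force on the board. From the 11–12 N push it should be about 7–11 N. Wrist force readings carry about 1 N of noise.

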